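# Wedge the valve bank tight and screw its elbow round to the catch beaker

## Robot

A 6-joint arm with a two-finger parallel gripper is mounted at the origin on a cart in front of the work surface, level with it; the furniture and walls round the work are solid. World frame = base frame: x ahead of the robot, y to its left, z up, the work surface at z = 0. Lengths are in mm, angles in rad, forces in N, time in s.
With the tool pointing down it reaches from about 350 to 775 mm from the base axis. Payload 7.3 kg.
Tool frame: the origin (TCP) lies between the finger pads; the fingertips stand 25 mm ahead of it and the grasp point (between the pads) lies 6 mm ahead of it; z points along the fingers, y is the line along which they close (so a half turn about z gives the same grasp; the last joint's range is limited). The gripper opens to 92 mm and grips with 3 to 60 N. Pads are 19 mm wide; open, the fingers measure 130 mm over their backs; the gripper's body (75 mm by 190 mm) begins 47 mm behind the grasp point.
Start: joints at [-1.475, 0.342, 1.524, -0, 1.275, -0.146], TCP at [125.733, -509.739, 251.741] pointing down, gripper open.
Joint ranges: [-2.53, 2.53], [-0.77, 2.02], [0.04, 2.7], [-1, 4.14], [0.28, 2.66], [-3.11, 3.11]. Speed limits (rad/s): [2.57, 2.57, 3.14, 3.14, 3.14, 3.14].

## Interface

Orientations are given as [roll, pitch, yaw] about the fixed x, y, z axes, in that order (R = Rz(yaw) Ry(pitch) Rx(roll)).
In Python, from plant import bot gives the robot as it stands.
- The arm moves only by the tool play_rows, never from a script. Its argument "commands" is a list of rows, each an object of numbers: "x", "y", "z": the shift along the tool's x, y, z in m; "twist": the turn about the tool's z in degrees. In form: [{"x": .., "y": .., "z": .., "twist": ..}, ...]. A call has exactly 8 rows; each row is the pose to reach, as a shift and turn from the pose commanded when the call began, along the tool's axes at that moment; what a row does not reach only later rows make up. A row lasts 1/10 s, in which the tool goes at most 50 mm and 8.59 degrees, less where a joint would pass 70% of its speed; a pose out of reach is approached as far as the arm can. A call with a gripper value outside its range is refused whole. "jaw" is the closure, from 0 (fully open) to 1 (shut), set as the call begins (left out, the last holds). The fingers move at their own pace and stop on an object; the grip force is fixed at half the most. Time passes only in rows, so rows that repeat a pose let the fingers close, or fill a call up. It gives the time, the measured TCP pose, the force, the opening and the grip force at its end, in the units of the state.
- bot.get_obs(): the state, without advancing time (a new reading comes with each control period).
- bot.capture(name): name is "scene" or "top" or "wrist"; returns a dict with "pixels" (480x640x3 uint8, red, green, blue), "fx", "fy", "cx", "cy" (pixels), "eye" and "rotation" of the camera in the world. Camera axes: x right, y down, z forward; pixel columns grow to the right and rows downward; lengths in mm; the calibration is good to about 2 mm. A picture is of the moment at which its call begins. There is no depth.
- bot.close_job(): hands the job in; it is judged then, once.
The state is a dict: "time": time; "joint_positions": joint angles; "dq": joint speeds; "tau": joint torques, N m; "tool_pos": TCP position; "tcp_rot": TCP orientation; "contact_force": force on the tool from outside, world axes, zero at the start; "moment": the same for the moment, N m; "grip_width": finger opening in mm; "finger_force": force on a finger pad.
Only numpy, scipy, OpenCV 4.12 (cv2) and the standard library are available. Lean on these libraries where they do the work, as an engineer would, in place of code of your own. Each camera call takes 0.05 s, during which the arm holds its last target. There are 200 camera calls.

## Task

Push the steel wedge into the last gap until the row of valve sections is locked tight in its fixture. Then screw the brass elbow further onto its stub, clockwise seen from above, and stop when its outlet points at the middle of the catch beaker; the thread is sealed, so do not run past the beaker and turn back. Leave the beaker, the oil bottle and the tape roll where they stand.

Things in the scene. Friction and masses are not known exactly. Their poses are not given: they have to be found in the camera images.
- fixture: Grey clamping fixture fixed to the bench, plate 154 x 268 x 10 mm from x=-92 to 62, y=-211 to 57 mm in its own frame. Origin on the bench under the elbow's axis when the row is tight; x = the way the wedge is driven, y = along the row to the left. Stops at both ends (right one slanted) and a back fence, up to 50 mm over the bench; front lip x=-50 to -43 mm, 18 mm high, ends right at y=-138 mm.
- manifold_mid (a point): Centre of the first valve section (manifold, 70 mm wide), at the left stop; it carries stub and elbow. Right of it stand two plain sections, 56 mm wide, then the wedge gap. All are loose aluminium blocks on the plate, 84 mm deep (front faces at x=-42 mm in the fixture's frame), tops 65 mm over the bench, at the start with about 4 to 5 mm of slack between them.
- section_c_mid (a point): Centre of the last valve section (56 x 84 x 55 mm), next to the wedge. At y = -119 mm in the fixture's frame when the row is tight; at the start 3.7 to 5 mm further right.
- wedge_butt (a point): Middle of the wide end (butt) of the loose steel wedge, 30 mm over the bench. Wedge 100 mm long, 40 high, on the plate, 36 mm wide here and 16 at the tip; left flank flat, right one slanted like the stop. Its x axis runs butt to tip. It starts in the gap at x=-98 to -92 mm, y about -171 mm in the fixture's frame.
- wedge_tip (a point): Middle of the wedge's thin end, 30 mm over the bench. Tight, the butt is at about x=-50, y=-165 mm in the fixture's frame (8 mm in front of the sections' faces) and the wedge stops dead. It slides with a few N; a firm push of 10 to 15 N locks it and it then stays by friction.
- elbow_hub (a point): Centre of the brass elbow's bend, on its vertical turning axis, about 111 mm over the bench. Below it is a hex nut, 32 mm across flats, on the threaded stub. Behind the work two hose ends stick out of the front of the green tester to x = 0.625 m, at y = -0.20 m, 0.20 and 0.26 m over the bench: keep the gripper's body clear of them.
- elbow_outlet (a point): Middle of the elbow's open outlet end, 95 mm out from elbow_hub, same height. Its x axis points out of the outlet, z up. The pipe is level, 22 mm in diameter, with a 29 mm hexagon over its last 15 mm. It can be pushed round 50 to 75 mm from the axis; all else within 90 mm of the axis is below 70 mm.
- elbow (a joint): Turning angle of the elbow on its thread (rad), growing clockwise seen from above as it is screwed on, 2.3 mm down a turn. Range -0.2 to 6.2; starts at 1.7 to 2.6; the outlet meets the beaker at about 4.8 to 5.5. It turns with 1 to 2 N at the pipe and stays where it is left.
- beaker_rim (a point): Centre of the mouth of the loose open steel catch beaker, 68 mm across the mouth, narrower at the foot, 85 mm high, upright on the bench left of the fixture, 130 to 165 mm from the elbow's axis. The outlet is higher than its rim.
- oil_bottle_mid (a point): Bystander: middle of the loose black oil bottle, 45 mm in diameter, 152 mm high, standing on the left of the bench.
- tape_roll_mid (a point): Bystander: middle of the loose roll of sealing tape, 54 mm in diameter, 16 mm high, lying behind the work.
Things that resemble listed ones, but are neither listed nor needed, are in the scene too. Leave any green look-alike of the part that bears wedge_butt alone.

How it is judged:
By the outcome, as a careful person would: the job done as asked, in the order asked, and still so for the second after the job is handed in, with the robot touching nothing.
It also fails if it takes over 64 s, if anything falls off the work surface, if the arm or the gripper's body presses on something with over 40 N, if the wrist force passes 120 N, or if a joint passes its speed limit or range.

## Working session

There is one attempt and no reset: what is moved stays moved. The work goes in short steps, Python scripts to look and compute and a tool call to move; the robot and the scene stay as the last step left them, time stands still between calls to the robot, and variables do not carry over. Pictures are saved under pics/ and viewed, at most 10 in all, crops included, and the job is handed in when it is done.

Besides the shell and the picture viewer there is one more tool, called after "Request:" as name(argument=value, ...), one argument or row to a line, values as JSON. play_rows: Moves the arm, as the interface text tells. Its arguments: {"type":"object","properties":{"commands":{"type":"array"},"jaw":{"type":"number"}},"required":["commands"]}

```bash
ls; mkdir -p pics; cat > h.py <<'E'
import numpy as np, cv2
from plant import bot
def save(n,f):
    c=bot.capture(n); cv2.imwrite(f,cv2.cvtColor(c['pixels'],cv2.COLOR_RGB2BGR)); np.save(f+'.npy',c,allow_pickle=True); return c
def load(f): return np.load(f+'.npy',allow_pickle=True).item()
def ray(c,u,v):
    d=np.array([(u-c['cx'])/c['fx'],(v-c['cy'])/c['fy'],1.]); return np.array(c['rotation'])@d
def onz(c,u,v,z):
    d=ray(c,u,v); e=np.array(c['eye']); return e+d*(z-e[2])/d[2]
def proj(c,p):
    q=np.array(c['rotation']).T@(np.array(p,float)-np.array(c['eye'])); return c['fx']*q[0]/q[2]+c['cx'],c['fy']*q[1]/q[2]+c['cy']
E
python3 - <<'E'
from h import *
for n in ('scene','top'):
    c=save(n,f'pics/{n}0.png'); print(n,c['eye'],np.round(c['rotation'],3).tolist(),c['fx'],c['cx'],c['cy'])
o=bot.get_obs(); print(o)
E
```

```text
pics
scene [-760.91841634 -742.38290624  728.20747282] [-1.995, -0.025, -1.08] 514.2218225456193 316.3968713138852 251.42824303078598
top [ 426.03574717 -119.95584854 1348.29958621] [-3.057, 0.0, -1.569] 546.0049635939167 318.9024518938218 234.65601599421558
{'time': 0.1, 'joint_positions': array([-1.47496861e+00,  3.42648771e-01,  1.52490883e+00,  1.85015531e-06,
        1.27537967e+00, -1.46010795e-01]), 'dq': array([ 1.55902404e-03, -2.51456136e-03, -2.53187404e-03,  3.18035595e-04,
       -7.66534259e-04,  5.21896451e-05]), 'tau': array([ 1.73767494e-03, -4.32004094e+01, -2.44695640e+01,  7.19901058e-02,
        5.26809634e-02, -3.77819094e-05]), 'tool_pos': array([ 125.71710358, -509.39829641,  251.12106849]), 'tcp_rot': array([-3.14026261e+00, -1.97381418e-04,  2.41837840e-01]), 'contact_force': array([-0.06992513, -0.24189009, -0.07908369]), 'moment': array([0.00944187, 0.03726628, 0.0398122 ]), 'finger_force': 0.0, 'grip_width': 91.80246661887091}
```

```bash
cat > fix.py <<'E'
s=open('h.py').read()
s=s.replace("from plant import bot","from plant import bot\nfrom scipy.spatial.transform import Rotation as Ro\nRM=lambda c: Ro.from_euler('xyz',c['rotation']).as_matrix()")
s=s.replace("np.array(c['rotation'])","RM(c)")
open('h.py','w').write(s)
E
python3 fix.py; python3 - <<'E'
from h import *
c=load('pics/top0.png')
print(RM(c).round(2), proj(c,[0,0,0]),proj(c,[500,-100,0]))
E
```

```text
[[ 0.   -1.    0.08]
 [-1.   -0.    0.  ]
 [-0.   -0.08 -1.  ]] (np.float64(268.7186359166986), np.float64(459.4569698762377)) (np.float64(311.1353571692547), np.float64(250.96200511547238))
```

View pics/top0.png

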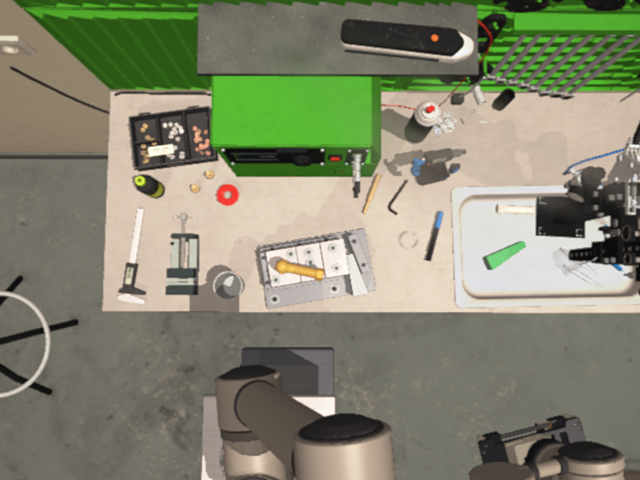

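View pics/scene0.png

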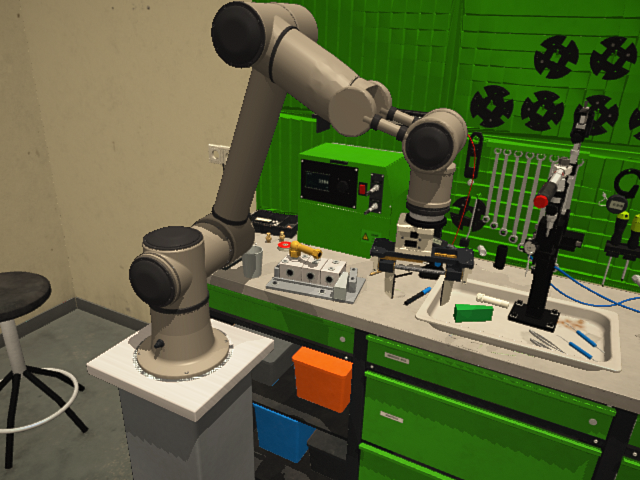

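```bash
python3 - <<'E'
from h import *
c=load('pics/top0.png'); im=cv2.imread('pics/top0.png')[170:320,170:390]
cv2.imwrite('pics/topc.png',cv2.resize(im,(792,540),interpolation=cv2.INTER_CUBIC))
for u,v,z in [(280,265,111),(322,274,111),(228,280,85),(228,195,16),(368,228,10),(258,250,10),(375,290,10),(266,308,10)]: print(u,v,onz(c,u,v,z).round(0))
w=save('wrist','pics/w0.png'); print(w['eye'],w['rotation'],w['fx'],w['cx'],w['cy'])
E
```

```text
280 265 [462. -31. 111.]
322 274 [ 442. -126.  111.]
228 280 [428.  90.  85.]
228 195 [637. 105.  16.]
368 228 [ 556. -240.   10.]
258 250 [502.  30.  10.]
375 290 [ 404. -256.   10.]
266 308 [360.   9.  10.]
[ 201.62893547 -491.33354799  383.43890472] [ 2.84809416e+00  1.50339471e-03 -1.32826837e+00] 366.46668669224493 320.68219636450715 242.00554358543621
```

View pics/topc.png

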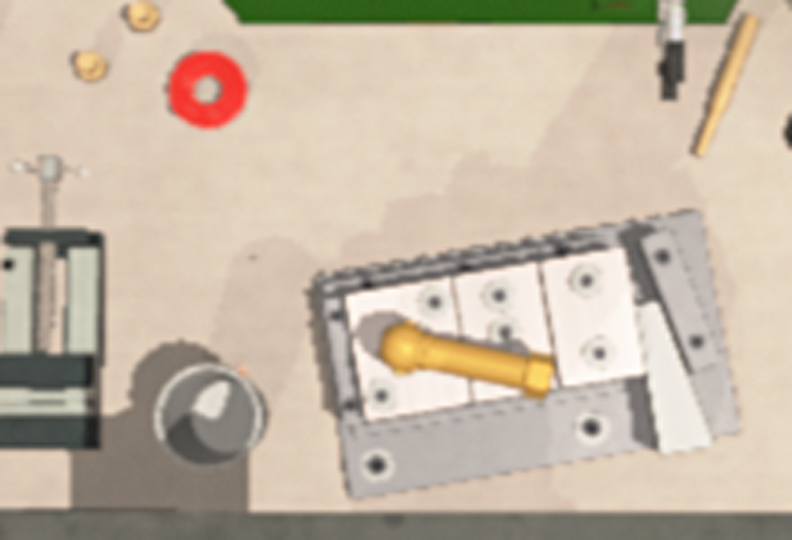

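The steel wedge sits in the gap: tip at crop (645,305), butt at (685,447). The green wedge in the sink, at (504,255) in the top view, is the look-alike and stays alone. The elbow hub is at crop (400,345), its outlet at (540,377), and the beaker at (212,415). I'm now moving over the butt with the closing axis along the drive direction.

Request:
play_rows(
  commands=[
    {"x":0.03,"y":-0.022,"z":0,"twist":7},
    {"x":0.07,"y":-0.05,"z":0,"twist":15},
    {"x":0.11,"y":-0.08,"z":0,"twist":23},
    {"x":0.15,"y":-0.11,"z":0,"twist":31},
    {"x":0.19,"y":-0.14,"z":0,"twist":39},
    {"x":0.23,"y":-0.17,"z":0,"twist":47},
    {"x":0.27,"y":-0.2,"z":0,"twist":55},
    {"x":0.3,"y":-0.22,"z":0,"twist":62},
  ],
  jaw=1,
)

```text
time: 0.95
tool_pos: [349.2, -241.9, 251.7]
tcp_rot: [3.142, -0.0, -0.793]
contact_force: [0.9, -0.3, -0.1]
grip_width: 32.5
finger_force: 0.0
```

Request:
play_rows(
  commands=[
    {"x":0,"y":0,"z":0,"twist":7},
    {"x":0,"y":0,"z":0,"twist":14},
    {"x":0,"y":0,"z":0,"twist":21},
    {"x":0,"y":0,"z":0,"twist":28},
    {"x":0,"y":0,"z":0,"twist":31},
    {"x":0,"y":0,"z":0,"twist":31},
    {"x":0,"y":0,"z":0,"twist":31},
    {"x":0,"y":0,"z":0,"twist":31},
  ],
)

```text
time: 1.75
tool_pos: [348.4, -243.5, 251.7]
tcp_rot: [3.142, 0.0, -1.328]
contact_force: [0.1, -0.3, -0.1]
grip_width: 0.6
finger_force: 0.0
```

```bash
python3 - <<'E'
from h import *
w=save('wrist','pics/w1.png'); print(w['eye'],w['rotation'])
o=bot.get_obs(); print({k:np.round(o[k],3) for k in ('time','tool_pos','tcp_rot','contact_force','grip_width','joint_positions')})
E
```

```text
[ 366.95524852 -320.45322404  383.95648607] [ 2.84675425e+00  8.33885914e-04 -2.89762024e+00]
{'time': np.float64(1.8), 'tool_pos': array([ 348.466, -243.541,  251.697]), 'tcp_rot': array([ 3.142, -0.   , -1.328]), 'contact_force': array([-0.301,  0.481,  0.539]), 'grip_width': np.float64(0.139), 'joint_positions': array([-0.791,  0.158,  1.775, -0.   ,  1.209,  2.108])}
```

View pics/w1.png

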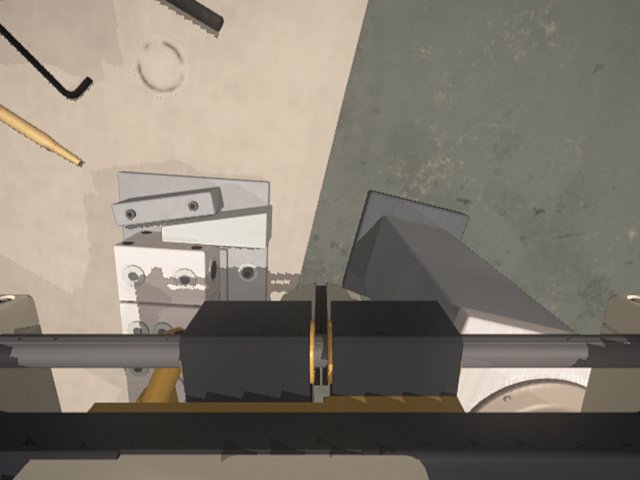

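The wrist view shows the plate's right edge at (119,172)–(270,182). The wedge's top face has its butt corners near (268,213) and (267,247) and its tip near (163,222)–(163,241).

```bash
python3 - <<'E'
from h import *
c=load('pics/w1.png')
P=lambda u,v,z: onz(c,u,v,z)[:2]
a=P(119,172,10);b=P(270,182,10);d=a-b; print('plate corners',a,b,np.linalg.norm(d),np.degrees(np.arctan2(d[1],d[0])))
l1,l2=P(163,241,50),P(267,247,50); r2=P(268,213,50); d=l1-l2
print('wedge',l1,l2,r2,np.degrees(np.arctan2(d[1],d[0])),np.linalg.norm(d))
# fixture frame from front-right corner (-92,-211)
t=load('pics/top0.png')
th=[]
q=[onz(t,170+u/3.6,170+v/3.6,10)[:2] for u,v in ((312,283),(697,210),(740,430),(350,497))]; print(np.round(q,1))
Y=np.radians(10.5)
for yaw in (9.5,10.5,11.5):
    R=np.array([[np.cos(np.radians(yaw)),-np.sin(np.radians(yaw))],[np.sin(np.radians(yaw)),np.cos(np.radians(yaw))]])
    L=np.array([[62,57],[62,-211],[-92,-211],[-92,57]])
    print(yaw,(np.array(q)-L@R.T).round(1).tolist(), 'w',b-R@[-92,-211],a-R@[62,-211])
E
```

```text
plate corners [ 554.99549701 -232.58998752] [ 405.18426128 -259.55377183] 152.2184352032295 10.203144604822816
wedge [ 488.61925398 -186.64475433] [ 391.34223883 -204.71007386] [ 397.08558368 -237.48225266] 10.520549819585153 98.94025189652446
[[ 505.    33.6]
 [ 555.5 -229.2]
 [ 405.8 -257.6]
 [ 360.2    6.2]]
9.5 [[453.2, -32.9], [459.5, -31.3], [461.7, -34.3], [460.4, -34.8]] w [461.09749179 -36.26313017] [459.02074488 -34.71667716]
10.5 [[454.4, -33.8], [456.1, -33.0], [457.8, -33.3], [461.1, -33.1]] w [457.1920169  -35.32131799] [455.58199687 -36.42180461]
11.5 [[455.6, -34.6], [452.7, -34.8], [453.9, -32.5], [461.8, -31.3]] w [453.27069995 -34.44780919] [452.17353117 -38.18668678]
```

Request:
play_rows(
  commands=[
    {"x":-0.017,"y":-0.016,"z":0.03,"twist":3.5},
    {"x":-0.017,"y":-0.016,"z":0.065,"twist":3.5},
    {"x":-0.017,"y":-0.016,"z":0.1,"twist":3.5},
    {"x":-0.017,"y":-0.016,"z":0.135,"twist":3.5},
    {"x":-0.017,"y":-0.016,"z":0.165,"twist":3.5},
    {"x":-0.017,"y":-0.016,"z":0.19,"twist":3.5},
    {"x":-0.017,"y":-0.016,"z":0.205,"twist":3.5},
    {"x":-0.017,"y":-0.016,"z":0.208,"twist":3.5},
  ],
  jaw=1,
)

```text
time: 2.6
tool_pos: [359.2, -222.6, 42.2]
tcp_rot: [3.139, 0.003, -1.389]
contact_force: [-0.5, 0.0, -0.0]
grip_width: 0.6
finger_force: 0.0
```

Request:
play_rows(
  commands=[
    {"x":0,"y":-0.004,"z":0,"twist":0},
    {"x":0,"y":-0.008,"z":0,"twist":0},
    {"x":0,"y":-0.011,"z":0,"twist":0},
    {"x":0,"y":-0.014,"z":0,"twist":0},
    {"x":0,"y":-0.016,"z":0,"twist":0},
    {"x":0,"y":-0.018,"z":0,"twist":0},
    {"x":0,"y":-0.02,"z":0,"twist":0},
    {"x":0,"y":-0.022,"z":0,"twist":0},
  ],
)

```text
time: 3.4
tool_pos: [381.6, -219.2, 43.7]
tcp_rot: [3.141, 0.0, -1.39]
contact_force: [-1.8, -0.2, 0.5]
grip_width: 0.8
finger_force: 0.6
```

Request:
play_rows(
  commands=[
    {"x":0,"y":-0.003,"z":0,"twist":0},
    {"x":0,"y":-0.006,"z":0,"twist":0},
    {"x":0,"y":-0.009,"z":0,"twist":0},
    {"x":0,"y":-0.012,"z":0,"twist":0},
    {"x":0,"y":-0.015,"z":0,"twist":0},
    {"x":0,"y":-0.018,"z":0,"twist":0},
    {"x":0,"y":-0.02,"z":0,"twist":0},
    {"x":0,"y":-0.022,"z":0,"twist":0},
  ],
)

```text
time: 4.2
tool_pos: [403.0, -215.0, 43.6]
tcp_rot: [3.141, 0.001, -1.39]
contact_force: [-3.2, 0.5, -1.6]
grip_width: 0.3
finger_force: 1.2
```

Request:
play_rows(
  commands=[
    {"x":0,"y":-0.001,"z":0,"twist":0},
    {"x":0,"y":-0.002,"z":0,"twist":0},
    {"x":0,"y":-0.003,"z":0,"twist":0},
    {"x":0,"y":-0.004,"z":0,"twist":0},
    {"x":0,"y":-0.005,"z":0,"twist":0},
    {"x":0,"y":-0.006,"z":0,"twist":0},
    {"x":0,"y":-0.007,"z":0,"twist":0},
    {"x":0,"y":-0.008,"z":0,"twist":0},
  ],
)

```text
time: 5.0
tool_pos: [410.9, -213.7, 43.7]
tcp_rot: [3.141, 0.0, -1.39]
contact_force: [-3.7, 1.0, 1.0]
grip_width: 0.7
finger_force: 1.8
```

Request:
play_rows(
  commands=[
    {"x":0,"y":-0.001,"z":0,"twist":0},
    {"x":0,"y":-0.002,"z":0,"twist":0},
    {"x":0,"y":-0.003,"z":0,"twist":0},
    {"x":0,"y":-0.004,"z":0,"twist":0},
    {"x":0,"y":-0.0045,"z":0,"twist":0},
    {"x":0,"y":-0.005,"z":0,"twist":0},
    {"x":0,"y":-0.0055,"z":0,"twist":0},
    {"x":0,"y":-0.006,"z":0,"twist":0},
  ],
)

```text
time: 5.8
tool_pos: [416.5, -212.6, 43.7]
tcp_rot: [3.141, 0.001, -1.39]
contact_force: [-6.5, 1.7, 1.1]
grip_width: 0.6
finger_force: 2.9
```

Request:
play_rows(
  commands=[
    {"x":0,"y":-0.0005,"z":0,"twist":0},
    {"x":0,"y":-0.001,"z":0,"twist":0},
    {"x":0,"y":-0.0015,"z":0,"twist":0},
    {"x":0,"y":-0.002,"z":0,"twist":0},
    {"x":0,"y":-0.0025,"z":0,"twist":0},
    {"x":0,"y":-0.003,"z":0,"twist":0},
    {"x":0,"y":-0.0035,"z":0,"twist":0},
    {"x":0,"y":-0.004,"z":0,"twist":0},
  ],
)

```text
time: 6.6
tool_pos: [420.2, -211.6, 43.5]
tcp_rot: [3.14, 0.001, -1.39]
contact_force: [-7.2, 1.3, 0.7]
grip_width: 0.1
finger_force: 3.0
```

Request:
play_rows(
  commands=[
    {"x":0,"y":-0.0005,"z":0,"twist":0},
    {"x":0,"y":-0.001,"z":0,"twist":0},
    {"x":0,"y":-0.0015,"z":0,"twist":0},
    {"x":0,"y":-0.002,"z":0,"twist":0},
    {"x":0,"y":-0.0025,"z":0,"twist":0},
    {"x":0,"y":-0.003,"z":0,"twist":0},
    {"x":0,"y":-0.0035,"z":0,"twist":0},
    {"x":0,"y":-0.004,"z":0,"twist":0},
  ],
)

```text
time: 7.4
tool_pos: [423.1, -211.0, 43.4]
tcp_rot: [3.138, 0.002, -1.389]
contact_force: [-13.5, -2.2, 4.3]
grip_width: -0.0
finger_force: 6.9
```

Request:
play_rows(
  commands=[
    {"x":0,"y":-0.0003,"z":0,"twist":0},
    {"x":0,"y":-0.0006,"z":0,"twist":0},
    {"x":0,"y":-0.0009,"z":0,"twist":0},
    {"x":0,"y":-0.0012,"z":0,"twist":0},
    {"x":0,"y":-0.0012,"z":0,"twist":0},
    {"x":0,"y":-0.0012,"z":0,"twist":0},
    {"x":0,"y":-0.0012,"z":0,"twist":0},
    {"x":0,"y":-0.0012,"z":0,"twist":0},
  ],
)

```text
time: 8.2
tool_pos: [423.1, -210.9, 43.4]
tcp_rot: [3.136, 0.003, -1.389]
contact_force: [-17.2, -5.0, 6.9]
grip_width: 0.2
finger_force: 8.9
```

Request:
play_rows(
  commands=[
    {"x":0,"y":0.004,"z":0,"twist":0},
    {"x":0,"y":0.012,"z":0,"twist":0},
    {"x":0,"y":0.025,"z":0,"twist":0},
    {"x":0,"y":0.03,"z":-0.03,"twist":0},
    {"x":0,"y":0.03,"z":-0.08,"twist":0},
    {"x":0,"y":0.03,"z":-0.13,"twist":0},
    {"x":0,"y":0.03,"z":-0.18,"twist":-4},
    {"x":0,"y":0.03,"z":-0.22,"twist":-12},
  ],
)

```text
time: 9.0
tool_pos: [396.3, -216.8, 266.8]
tcp_rot: [-3.14, -0.003, -1.177]
contact_force: [0.1, -0.7, -0.3]
grip_width: 0.4
finger_force: 0.0
```

Request:
play_rows(
  commands=[
    {"x":0,"y":0,"z":0,"twist":-8},
    {"x":0,"y":0,"z":0,"twist":-16},
    {"x":0,"y":0,"z":0,"twist":-24},
    {"x":0,"y":0,"z":0,"twist":-32},
    {"x":0,"y":0,"z":0,"twist":-40},
    {"x":0,"y":0,"z":0,"twist":-48},
    {"x":0,"y":0,"z":0,"twist":-56},
    {"x":0,"y":0,"z":0,"twist":-64},
  ],
)

```text
time: 9.8
tool_pos: [396.1, -216.6, 263.6]
tcp_rot: [3.141, -0.001, -0.058]
contact_force: [0.3, -0.4, -0.2]
grip_width: 0.2
finger_force: 0.0
```

Request:
play_rows(
  commands=[
    {"x":0,"y":0,"z":0,"twist":-8},
    {"x":0,"y":0,"z":0,"twist":-16},
    {"x":0,"y":0,"z":0,"twist":-24},
    {"x":0,"y":0,"z":0,"twist":-32},
    {"x":0,"y":0,"z":0,"twist":-40},
    {"x":0,"y":0,"z":0,"twist":-48},
    {"x":0,"y":0,"z":0,"twist":-56},
    {"x":0,"y":0,"z":0,"twist":-64},
  ],
)

```text
time: 10.6
tool_pos: [396.1, -216.7, 263.6]
tcp_rot: [3.141, -0.0, 1.059]
contact_force: [0.3, -0.4, 0.4]
grip_width: 0.4
finger_force: 0.0
```

Request:
play_rows(
  commands=[
    {"x":0,"y":0,"z":0,"twist":-8},
    {"x":0,"y":0,"z":0,"twist":-16},
    {"x":0,"y":0,"z":0,"twist":-24},
    {"x":0,"y":0,"z":0,"twist":-32},
    {"x":0,"y":0,"z":0,"twist":-40},
    {"x":0,"y":0,"z":0,"twist":-48},
    {"x":0,"y":0,"z":0,"twist":-56},
    {"x":0,"y":0,"z":0,"twist":-64},
  ],
)

```text
time: 11.4
tool_pos: [396.1, -216.6, 263.6]
tcp_rot: [3.141, 0.001, 2.176]
contact_force: [0.5, 0.8, -0.1]
grip_width: 0.2
finger_force: 0.0
```

Request:
play_rows(
  commands=[
    {"x":0.008,"y":0.026,"z":0,"twist":-6},
    {"x":0.018,"y":0.055,"z":0,"twist":-12},
    {"x":0.028,"y":0.085,"z":0,"twist":-18},
    {"x":0.038,"y":0.115,"z":0,"twist":-24},
    {"x":0.048,"y":0.145,"z":0,"twist":-30},
    {"x":0.058,"y":0.175,"z":0,"twist":-36},
    {"x":0.066,"y":0.2,"z":0,"twist":-41},
    {"x":0.069,"y":0.211,"z":0,"twist":-43},
  ],
)

```text
time: 12.2
tool_pos: [532.4, -39.1, 263.5]
tcp_rot: [3.141, 0.001, 2.925]
contact_force: [-0.5, -0.4, -0.6]
grip_width: 0.4
finger_force: 0.0
```

```bash
python3 - <<'E'
from h import *
w=save('wrist','pics/w2.png'); print(w['eye'],w['rotation'])
save('scene','pics/s2.png');save('top','pics/t2.png')
o=bot.get_obs(); print({k:np.round(o[k],3) for k in ('time','tool_pos','tcp_rot','contact_force','joint_positions')})
E
```

```text
[455.03404802 -22.82953246 395.73497449] [ 2.84566830e+00 -9.88896339e-04  1.35518185e+00]
{'time': np.float64(12.35), 'tool_pos': array([531.41 , -40.749, 263.466]), 'tcp_rot': array([-3.141, -0.   ,  2.92 ]), 'contact_force': array([ 0.757, -0.712, -0.187]), 'joint_positions': array([-0.22 ,  0.348,  1.482, -0.   ,  1.312, -1.57 ])}
```

View pics/w2.png

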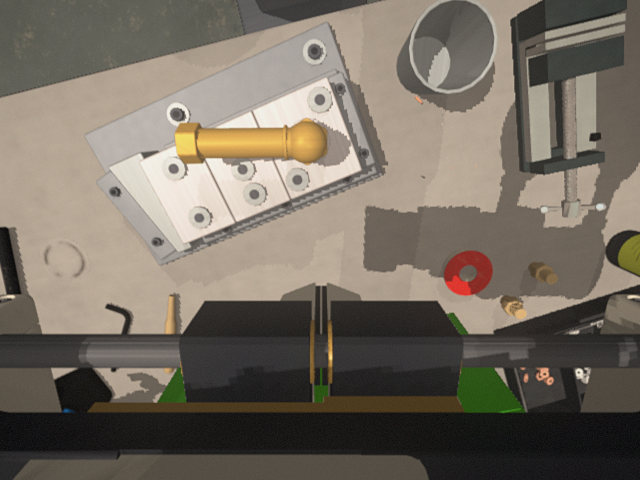

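The wrist view shows the row closed up with no gaps. The hub ball is at about (308,142), the outlet end at (177,143), and the beaker mouth is centred near (454,45).

```bash
cat > meas.py <<'E'
from h import *
import sys
f=sys.argv[1]; c=load(f); im=cv2.imread(f); hsv=cv2.cvtColor(im,cv2.COLOR_BGR2HSV)
m=cv2.inRange(hsv,(12,120,90),(28,255,255)); 
n,l,s,ce=cv2.connectedComponentsWithStats(m); ok=[i for i in range(1,n) if s[i,1]<300]; i=max(ok,key=lambda i:s[i,4]); m=(l==i).astype(np.uint8)
ct=max(cv2.findContours(m,0,1)[0],key=cv2.contourArea)[:,0]
W=np.array([onz(c,u,v,111)[:2] for u,v in ct]); print('bbox',s[i])
(ctr,wh,ang)=cv2.minAreaRect(W.astype(np.float32)); print('rect',np.round(ctr,1),np.round(wh,1),ang)
H=np.array(eval(sys.argv[2])) ; d=np.array(ctr)-H; d/=np.linalg.norm(d)
r=(W-H)@d; t=(W-H)@[-d[1],d[0]]
A=[]
for r0 in range(22,76,4):
    k=abs(r-r0)<3; a=t[k&(t>0)]; b=t[k&(t<0)]
    if len(a) and len(b): A.append((r0,(a.mean()+b.mean())/2,a.mean()-b.mean()))
A=np.array(A); p=np.polyfit(A[:,0],A[:,1],1); print('line slope,offset at hub',p,'width',A[:,2].mean(),'rmax',r.max(),'rmin',r.min())
print('pipe yaw deg',np.degrees(np.arctan2(d[1],d[0])+np.arctan(p[0])))
E
python3 meas.py pics/w2.png '[457,-34.5]'
python3 - <<'E'
from h import *
c=load('pics/w2.png')
B=np.array([onz(c,u,v,85)[:2] for u,v in ((410,45),(498,45),(453,95),(417,15),(485,8),(416,70),(493,65),(438,90),(470,89))])
A=np.c_[2*B,np.ones(len(B))]; s=np.linalg.lstsq(A,(B**2).sum(1),rcond=None)[0]; print('beaker',s[:2],np.sqrt(s[2]+s[0]**2+s[1]**2))
print('hub px',onz(c,308,142,111))
for n,u,v,F in (('fl',330,23,(-92,57)),('bl',383,172,(62,57)),('br',162,264,(62,-211)),('fr',85,134,(-92,-211))): print(n,onz(c,u,v,10)[:2].round(1),F)
im=cv2.imread('pics/w2.png')[0:280,70:520]; cv2.imwrite('pics/w2c.png',cv2.resize(im,(800,498),interpolation=cv2.INTER_CUBIC))
E
```

```text
bbox [ 175  119  152   46 4785]
rect [452.  -75.7] [113.1  32.6] 77.64762115478516
line slope,offset at hub [-0.09058487  4.27011662] width 19.795739141886607 rmax 97.90799437175282 rmin -15.515960857923194
pipe yaw deg -102.119361368183
beaker [416.55117464  89.76752406] 33.88020126249624
hub px [461.27244135 -33.64300155 111.        ]
fl [363.7   6.5] (-92, 57)
bl [509.5  32. ] (62, 57)
br [ 557.1 -226.8] (62, -211)
fr [ 407.7 -255.5] (-92, -211)
```

View pics/w2c.png

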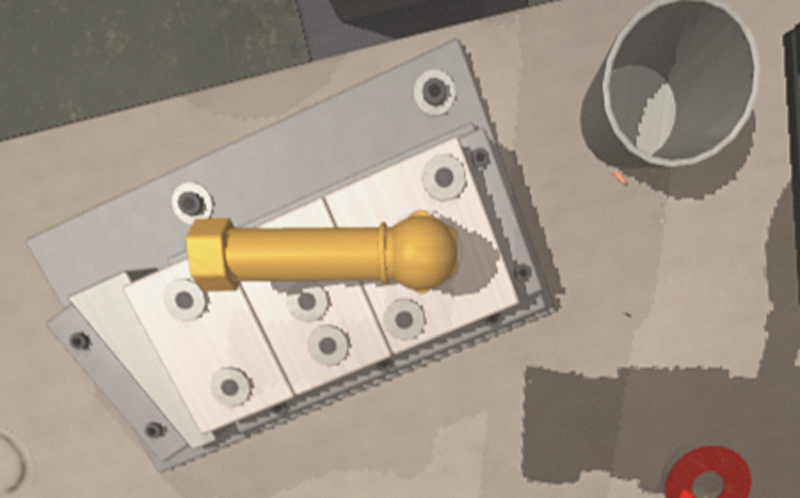

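Request:
play_rows(
  commands=[
    {"x":0.015,"y":-0.03,"z":0.0,"twist":0},
    {"x":0.0337,"y":-0.0645,"z":0.01,"twist":-0.7},
    {"x":0.0337,"y":-0.0645,"z":0.04,"twist":-0.7},
    {"x":0.0337,"y":-0.0645,"z":0.07,"twist":-0.7},
    {"x":0.0337,"y":-0.0645,"z":0.1,"twist":-0.7},
    {"x":0.0337,"y":-0.0645,"z":0.13,"twist":-0.7},
    {"x":0.0337,"y":-0.0645,"z":0.15,"twist":-0.7},
    {"x":0.0337,"y":-0.0645,"z":0.1565,"twist":-0.7},
  ],
)

```text
time: 13.15
tool_pos: [482.8, -96.8, 105.5]
tcp_rot: [3.141, -0.004, 2.93]
contact_force: [0.0, 0.6, -0.4]
grip_width: 0.5
finger_force: 0.0
```

```bash
cat > arc.py <<'E'
from h import *
import sys,json
H=np.array([461,-33.]); off=20.5; r=57
def pose(py): # pipe yaw deg -> tcp xy, tool yaw
    a=np.radians(py); d=np.array([np.cos(a),np.sin(a)]); tg=np.array([d[1],-d[0]])
    return H+r*d-off*tg, py-90
def rows(pos,yaw,seq,ex=0):
    y=np.radians(yaw); X=np.array([np.cos(y),np.sin(y)]);Y=np.array([np.sin(y),-np.cos(y)]); out=[]
    for py in seq:
        p,w=pose(py); tw=-((w-yaw+180)%360-180)
        out.append({"x":round((p-pos)@X/1000,4),"y":round((p-pos)@Y/1000,4),"z":0,"twist":round(tw,1)})
    return out
E
python3 - <<'E'
from arc import *
o=bot.get_obs(); print(o['tool_pos'].round(1),o['contact_force'].round(1),np.degrees(o['tcp_rot'][2]),o['joint_positions'].round(2))
pos=o['tool_pos'][:2]; yaw=np.degrees(o['tcp_rot'][2])
# approach to nominal contact
print(json.dumps(rows(pos,yaw,[-102])))
py=-102
for k in range(6):
    p,w=pose(py); seq=[py-3*(i+1) for i in range(8)]; print(py,json.dumps(rows(p,w,seq))); py=seq[-1]
E
```

```text
[482.8 -96.8 105.5] [ 0.   0.6 -0.4] 167.90280055635807 [-0.35  0.46  1.8  -0.    0.88 -1.71]
[{"x": 0.0141, "y": 0.0009, "z": 0, "twist": -0.1}]
-102 [{"x": 0.003, "y": -0.001, "z": 0, "twist": 3}, {"x": 0.0061, "y": -0.0018, "z": 0, "twist": 6}, {"x": 0.0092, "y": -0.0025, "z": 0, "twist": 9}, {"x": 0.0123, "y": -0.003, "z": 0, "twist": 12}, {"x": 0.0155, "y": -0.0034, "z": 0, "twist": 15}, {"x": 0.0186, "y": -0.0035, "z": 0, "twist": 18}, {"x": 0.0218, "y": -0.0036, "z": 0, "twist": 21}, {"x": 0.025, "y": -0.0034, "z": 0, "twist": 24}]
-126 [{"x": 0.003, "y": -0.001, "z": 0, "twist": 3}, {"x": 0.0061, "y": -0.0018, "z": 0, "twist": 6}, {"x": 0.0092, "y": -0.0025, "z": 0, "twist": 9}, {"x": 0.0123, "y": -0.003, "z": 0, "twist": 12}, {"x": 0.0155, "y": -0.0034, "z": 0, "twist": 15}, {"x": 0.0186, "y": -0.0035, "z": 0, "twist": 18}, {"x": 0.0218, "y": -0.0036, "z": 0, "twist": 21}, {"x": 0.025, "y": -0.0034, "z": 0, "twist": 24}]
-150 [{"x": 0.003, "y": -0.001, "z": 0, "twist": 3}, {"x": 0.0061, "y": -0.0018, "z": 0, "twist": 6}, {"x": 0.0092, "y": -0.0025, "z": 0, "twist": 9}, {"x":
[... 739 characters left out ...]
 6}, {"x": 0.0092, "y": -0.0025, "z": 0, "twist": 9}, {"x": 0.0123, "y": -0.003, "z": 0, "twist": 12}, {"x": 0.0155, "y": -0.0034, "z": 0, "twist": 15}, {"x": 0.0186, "y": -0.0035, "z": 0, "twist": 18}, {"x": 0.0218, "y": -0.0036, "z": 0, "twist": 21}, {"x": 0.025, "y": -0.0034, "z": 0, "twist": 24}]
-222 [{"x": 0.003, "y": -0.001, "z": 0, "twist": 3}, {"x": 0.0061, "y": -0.0018, "z": 0, "twist": 6}, {"x": 0.0092, "y": -0.0025, "z": 0, "twist": 9}, {"x": 0.0123, "y": -0.003, "z": 0, "twist": 12}, {"x": 0.0155, "y": -0.0034, "z": 0, "twist": 15}, {"x": 0.0186, "y": -0.0035, "z": 0, "twist": 18}, {"x": 0.0218, "y": -0.0036, "z": 0, "twist": 21}, {"x": 0.025, "y": -0.0034, "z": 0, "twist": 24}]
```

Request:
play_rows(
  commands=[
    {"x":0.003,"y":0,"z":0,"twist":0},
    {"x":0.006,"y":0.001,"z":0,"twist":0},
    {"x":0.008,"y":0.001,"z":0,"twist":0},
    {"x":0.01,"y":0.001,"z":0,"twist":0},
    {"x":0.012,"y":0.001,"z":0,"twist":0},
    {"x":0.013,"y":0.001,"z":0,"twist":0},
    {"x":0.014,"y":0.001,"z":0,"twist":0},
    {"x":0.014,"y":0.001,"z":0,"twist":0},
  ],
)

```text
time: 13.95
tool_pos: [471.3, -92.1, 107.3]
tcp_rot: [-3.141, 0.0, 2.934]
contact_force: [0.9, -0.2, 0.3]
grip_width: 0.4
finger_force: 0.0
```

Request:
play_rows(
  commands=[
    {"x":0.003,"y":-0.001,"z":0,"twist":3},
    {"x":0.0061,"y":-0.0018,"z":0,"twist":6},
    {"x":0.0092,"y":-0.0025,"z":0,"twist":9},
    {"x":0.0123,"y":-0.003,"z":0,"twist":12},
    {"x":0.0155,"y":-0.0034,"z":0,"twist":15},
    {"x":0.0186,"y":-0.0035,"z":0,"twist":18},
    {"x":0.0218,"y":-0.0036,"z":0,"twist":21},
    {"x":0.025,"y":-0.0034,"z":0,"twist":24},
  ],
)

```text
time: 14.75
tool_pos: [446.7, -90.9, 107.3]
tcp_rot: [-3.141, 0.002, 2.512]
contact_force: [0.8, -3.3, -2.2]
grip_width: 0.4
finger_force: 1.4
```

Request:
play_rows(
  commands=[
    {"x":0.003,"y":-0.001,"z":0,"twist":3},
    {"x":0.0061,"y":-0.0018,"z":0,"twist":6},
    {"x":0.0092,"y":-0.0025,"z":0,"twist":9},
    {"x":0.0123,"y":-0.003,"z":0,"twist":12},
    {"x":0.0155,"y":-0.0034,"z":0,"twist":15},
    {"x":0.0186,"y":-0.0035,"z":0,"twist":18},
    {"x":0.0218,"y":-0.0036,"z":0,"twist":21},
    {"x":0.025,"y":-0.0034,"z":0,"twist":24},
  ],
)

```text
time: 15.55
tool_pos: [424.0, -78.9, 107.2]
tcp_rot: [-3.141, 0.001, 2.094]
contact_force: [0.2, -3.4, -1.5]
grip_width: 0.2
finger_force: 1.4
```

Request:
play_rows(
  commands=[
    {"x":0.003,"y":-0.001,"z":0,"twist":3},
    {"x":0.0061,"y":-0.0018,"z":0,"twist":6},
    {"x":0.0092,"y":-0.0025,"z":0,"twist":9},
    {"x":0.0123,"y":-0.003,"z":0,"twist":12},
    {"x":0.0155,"y":-0.0034,"z":0,"twist":15},
    {"x":0.0186,"y":-0.0035,"z":0,"twist":18},
    {"x":0.0218,"y":-0.0036,"z":0,"twist":21},
    {"x":0.025,"y":-0.0034,"z":0,"twist":24},
  ],
)

```text
time: 16.35
tool_pos: [408.7, -58.8, 107.2]
tcp_rot: [3.141, 0.001, 1.675]
contact_force: [0.2, -2.5, -1.0]
grip_width: 0.1
finger_force: 1.1
```

Request:
play_rows(
  commands=[
    {"x":0.003,"y":-0.001,"z":0,"twist":3},
    {"x":0.0061,"y":-0.0018,"z":0,"twist":6},
    {"x":0.0092,"y":-0.0025,"z":0,"twist":9},
    {"x":0.0123,"y":-0.003,"z":0,"twist":12},
    {"x":0.0155,"y":-0.0034,"z":0,"twist":15},
    {"x":0.0186,"y":-0.0035,"z":0,"twist":18},
    {"x":0.0218,"y":-0.0036,"z":0,"twist":21},
    {"x":0.025,"y":-0.0034,"z":0,"twist":24},
  ],
)

```text
time: 17.15
tool_pos: [402.8, -34.3, 107.3]
tcp_rot: [3.14, 0.001, 1.256]
contact_force: [0.7, -1.9, -1.0]
grip_width: 0.2
finger_force: 1.0
```

Request:
play_rows(
  commands=[
    {"x":0.003,"y":-0.001,"z":0,"twist":3},
    {"x":0.0061,"y":-0.0018,"z":0,"twist":6},
    {"x":0.0092,"y":-0.0025,"z":0,"twist":9},
    {"x":0.0123,"y":-0.003,"z":0,"twist":12},
    {"x":0.0155,"y":-0.0034,"z":0,"twist":15},
    {"x":0.0186,"y":-0.0035,"z":0,"twist":18},
    {"x":0.0218,"y":-0.0036,"z":0,"twist":21},
    {"x":0.025,"y":-0.0034,"z":0,"twist":24},
  ],
)

```text
time: 17.95
tool_pos: [406.9, -9.3, 107.2]
tcp_rot: [3.141, 0.0, 0.837]
contact_force: [0.3, -2.8, -0.2]
grip_width: 0.4
finger_force: 0.9
```

Request:
play_rows(
  commands=[
    {"x":0.003,"y":-0.001,"z":0,"twist":3},
    {"x":0.0061,"y":-0.0018,"z":0,"twist":6},
    {"x":0.0092,"y":-0.0025,"z":0,"twist":9},
    {"x":0.0103,"y":-0.0027,"z":0,"twist":10},
    {"x":0.0113,"y":-0.0028,"z":0,"twist":11},
    {"x":0.0123,"y":-0.003,"z":0,"twist":12},
    {"x":0.0123,"y":-0.003,"z":0,"twist":12},
    {"x":0.0123,"y":-0.003,"z":0,"twist":12},
  ],
)

```text
time: 18.75
tool_pos: [412.8, 2.0, 107.2]
tcp_rot: [3.142, 0.0, 0.63]
contact_force: [-1.3, -1.6, -0.3]
grip_width: 0.5
finger_force: 0.7
```

Request:
play_rows(
  commands=[
    {"x":-0.005,"y":0,"z":0,"twist":0},
    {"x":-0.015,"y":0,"z":0,"twist":0},
    {"x":-0.03,"y":0,"z":0,"twist":0},
    {"x":-0.04,"y":0,"z":-0.03,"twist":0},
    {"x":-0.04,"y":0,"z":-0.07,"twist":0},
    {"x":-0.04,"y":0,"z":-0.11,"twist":0},
    {"x":-0.04,"y":0,"z":-0.15,"twist":0},
    {"x":-0.04,"y":0,"z":-0.155,"twist":0},
  ],
)

```text
time: 19.55
tool_pos: [381.5, -22.5, 266.2]
tcp_rot: [3.135, -0.005, 0.629]
contact_force: [0.1, -0.8, -1.1]
grip_width: 0.5
finger_force: 0.0
```

```bash
python3 - <<'E'
from h import *
import time
w=save('wrist','pics/w3.png'); w=save('wrist','pics/w3.png');print(w['eye'],w['rotation'])
o=bot.get_obs(); print({k:np.round(o[k],3) for k in ('time','tool_pos','tcp_rot','contact_force','dq')})
E
python3 meas.py pics/w3.png '[461,-33]'
```

```text
[443.29658395  23.63423584 397.25844472] [ 2.85160477 -0.0049064  -0.94096039]
{'time': np.float64(19.65), 'tool_pos': array([380.142, -22.001, 262.766]), 'tcp_rot': array([ 3.14e+00, -1.00e-03,  6.29e-01]), 'contact_force': array([ 0.78 ,  0.107, -1.211]), 'dq': array([ 0.005,  0.041,  0.046, -0.001, -0.02 ,  0.003])}
bbox [ 270  127  144   54 4491]
rect [ 4.406e+02 -2.000e-01] [ 32.2 110.1] 31.412145614624023
line slope,offset at hub [-0.04340596  1.50839071] width 20.105988003841816 rmax 93.61756705401926 rmin -16.41386400954233
pipe yaw deg 119.44103120563068
```

View pics/w3.png

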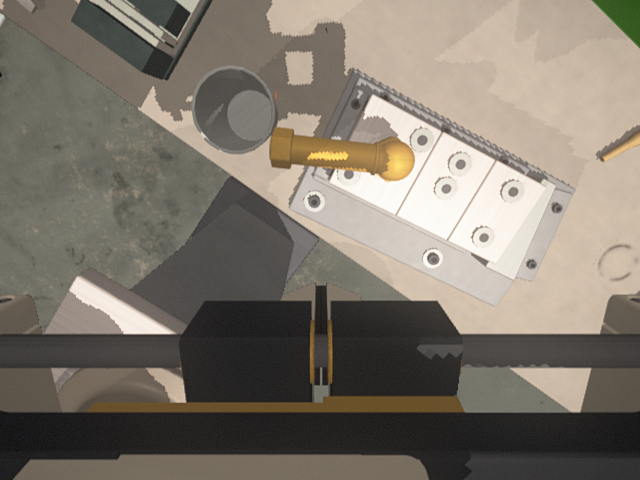

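The pipe now points left, with the outlet at (271,147), the hub at (396,159) and the beaker mouth centred near (234,109). About 10° of turn remains. I'll measure this accurately.

```bash
sed -i 's/(12,120,90)/(10,120,int(sys.argv[3]) if len(sys.argv)>3 else 90)/' meas.py
python3 meas.py pics/w3.png '[461,-33]' 50; python3 meas.py pics/w2.png '[461,-33]' 50 
python3 - <<'E'
from h import *
c=load('pics/w3.png')
im=cv2.imread('pics/w3.png'); g=cv2.cvtColor(im,cv2.COLOR_BGR2GRAY)
for nm,c,C0 in (('w3',c,(234,109)),('w2',load('pics/w2.png'),(454,45))):
    g=cv2.GaussianBlur(cv2.cvtColor(cv2.imread(f'pics/{nm}.png'),cv2.COLOR_BGR2GRAY),(3,3),0).astype(float)
    p0=onz(c,*C0,85)[:2]; pts=[]
    for it in range(3):
        pts=[]
        for a in np.radians(range(0,360,5)):
            rr=np.arange(29,39,.5); uv=[proj(c,[p0[0]+r*np.cos(a),p0[1]+r*np.sin(a),85]) for r in rr]
            v=[cv2.remap(g.astype(np.float32),np.float32([[u[0]]]),np.float32([[u[1]]]),1)[0,0] for u in uv]
            if min(u[1] for u in uv)<1: continue
            k=int(np.argmax(v)); 
            if 2<k<len(rr)-3: pts.append(p0+rr[k]*np.array([np.cos(a),np.sin(a)]))
        B=np.array(pts); A=np.c_[2*B,np.ones(len(B))]
        s=np.linalg.lstsq(A,(B**2).sum(1),rcond=None)[0]
        rad=np.sqrt(s[2]+s[0]**2+s[1]**2); res=abs(np.linalg.norm(B-s[:2],axis=1)-rad); B=B[res<np.percentile(res,70)]
        s=np.linalg.lstsq(np.c_[2*B,np.ones(len(B))],(B**2).sum(1),rcond=None)[0]; rad=np.sqrt(s[2]+s[0]**2+s[1]**2); p0=s[:2]
    print(nm,'beaker',p0.round(1),rad,len(B))
c=load('pics/w3.png'); print('hub',onz(c,395,159,111),'corners')
for n,u,v,F in (('bl',353,69,(62,57)),('br',575,189,(62,-211)),('fr',499,305,(-92,-211)),('fl',289,207,(-92,57))): print(n,onz(c,u,v,10)[:2].round(1),F)
E
```

```text
bbox [ 270  127  144   54 4491]
rect [ 4.406e+02 -2.000e-01] [ 32.2 110.1] 31.412145614624023
line slope,offset at hub [-0.04340596  1.50839071] width 20.105988003841816 rmax 93.61756705401926 rmin -16.41386400954233
pipe yaw deg 119.44103120563068
bbox [ 175  119  152   46 4785]
rect [452.  -75.7] [113.1  32.6] 77.64762115478516
line slope,offset at hub [-0.00150889  0.55775546] width 19.73611112289854 rmax 100.17544790301667 rmin -12.949892806970272
pipe yaw deg -102.01435625885163
w3 beaker [415.1  88. ] 33.98379295729329 39
w2 beaker [416.2  89.1] 32.277003933541344 37
hub [461.9867342  -34.77065192 111.        ] corners
bl [510.5  31.6] (62, 57)
br [ 557.  -229.7] (62, -211)
fr [ 411.3 -259.2] (-92, -211)
fl [362.7   4.6] (-92, 57)
```

Request:
play_rows(
  commands=[
    {"x":0,"y":0,"z":0.03,"twist":0},
    {"x":0,"y":0,"z":0.07,"twist":0},
    {"x":0,"y":0,"z":0.11,"twist":0},
    {"x":0,"y":0,"z":0.14,"twist":0},
    {"x":0,"y":0,"z":0.155,"twist":0},
    {"x":0.01,"y":0,"z":0.155,"twist":0},
    {"x":0.02,"y":0,"z":0.155,"twist":0},
    {"x":0.03,"y":0,"z":0.155,"twist":0},
  ],
)

```text
time: 20.45
tool_pos: [405.9, -3.4, 107.7]
tcp_rot: [3.141, -0.001, 0.63]
contact_force: [0.8, 0.4, -0.7]
grip_width: 0.2
finger_force: 0.0
```

Request:
play_rows(
  commands=[
    {"x":0.005,"y":0,"z":0,"twist":0},
    {"x":0.008,"y":0,"z":0,"twist":0},
    {"x":0.01,"y":0,"z":0,"twist":0},
    {"x":0.012,"y":-0.0006,"z":0,"twist":2},
    {"x":0.014,"y":-0.0013,"z":0,"twist":4},
    {"x":0.016,"y":-0.0019,"z":0,"twist":6},
    {"x":0.017,"y":-0.002,"z":0,"twist":7},
    {"x":0.017,"y":-0.002,"z":0,"twist":7},
  ],
)

```text
time: 21.25
tool_pos: [417.1, 7.7, 107.3]
tcp_rot: [3.142, 0.0, 0.508]
contact_force: [-1.7, -2.1, 1.0]
grip_width: 0.8
finger_force: 0.8
```

Request:
play_rows(
  commands=[
    {"x":-0.005,"y":0,"z":0,"twist":0},
    {"x":-0.015,"y":0,"z":0,"twist":0},
    {"x":-0.03,"y":0,"z":0,"twist":0},
    {"x":-0.045,"y":0,"z":-0.03,"twist":0},
    {"x":-0.055,"y":0,"z":-0.07,"twist":0},
    {"x":-0.055,"y":0,"z":-0.11,"twist":0},
    {"x":-0.055,"y":0,"z":-0.15,"twist":0},
    {"x":-0.055,"y":0,"z":-0.155,"twist":0},
  ],
)

```text
time: 22.05
tool_pos: [370.5, -19.7, 266.3]
tcp_rot: [3.135, -0.006, 0.507]
contact_force: [0.2, 0.0, -1.7]
grip_width: 0.4
finger_force: 0.0
```

```bash
cat > m2.py <<'E'
from h import *
import sys
for nm in sys.argv[1:]:
    f=f'pics/{nm}.png'
    c=load(f); im=cv2.imread(f); hsv=cv2.cvtColor(im,cv2.COLOR_BGR2HSV)
    m=cv2.inRange(hsv,(10,110,50),(30,255,255)); n,l,s,ce=cv2.connectedComponentsWithStats(m)
    i=max([i for i in range(1,n) if s[i,1]<280],key=lambda i:s[i,4]); m=(l==i).astype(np.uint8)
    ct=max(cv2.findContours(m,0,1)[0],key=cv2.contourArea)[:,0]
    W=np.array([onz(c,u,v,110.5)[:2] for u,v in ct]); ctr,wh,_=cv2.minAreaRect(W.astype(np.float32))
    H=np.array([461,-33.8]); d=np.array(ctr)-H; d/=np.linalg.norm(d); 
    for _ in range(2):
        nn=np.array([-d[1],d[0]]); r=(W-H)@d; t=(W-H)@nn; r0=r.max()-95
        A=[]
        for q in np.arange(22,76,2):
            k=abs(r-q)<1.6; a=t[k&(t>0)]; b=t[k&(t<0)]
            if len(a) and len(b): A.append((q,(a.mean()+b.mean())/2))
        A=np.array(A); p=np.polyfit(A[:,0],A[:,1],1); th=np.arctan(p[0]); d=d*np.cos(th)+nn*np.sin(th)
    nn=np.array([-d[1],d[0]]); mid=H+d*50+nn*np.median((A[:,1]))
    yaw=lambda v:np.degrees(np.arctan2(v[1],v[0]))
    print(nm,'pipe yaw',yaw(d),'mid',mid.round(1),'yaw hub->mid',yaw(mid-H),'rmax',r.max(),'resid',np.std(A[:,1]-np.polyval(p,A[:,0])))
    # beaker rim: bright ring near z=85, offset of pipe line at beaker
    B0=np.array([415.7,88.6]); v=B0-H; print('  beaker yaw',yaw(v),'miss at beaker mm', (B0-mid)@nn)
E
python3 - <<'E'
from h import *
w=save('wrist','pics/w4.png'); w=save('wrist','pics/w4.png')
o=bot.get_obs(); print({k:np.round(o[k],3) for k in ('time','tool_pos','tcp_rot','contact_force')})
E
python3 m2.py w2 w3 w4
```

```text
{'time': np.float64(22.15), 'tool_pos': array([369.115, -19.198, 262.787]), 'tcp_rot': array([ 3.14e+00, -2.00e-03,  5.07e-01]), 'contact_force': array([-0.899,  0.076, -0.292])}
w2 pipe yaw -101.53925666954686 mid [451.1 -82.8] yaw hub->mid -101.47003365892762 rmax 99.66780210114314 resid 0.21192861281040254
  beaker yaw 110.30941438552654 miss at beaker mm -68.92960850034456
w3 pipe yaw 119.56558578419407 mid [435.4   9.2] yaw hub->mid 120.80481332058693 rmax 94.52368986434998 resid 0.14090596238596367
  beaker yaw 110.30941438552654 miss at beaker mm -22.074595405193396
w4 pipe yaw 113.3582711577171 mid [440.4  11.8] yaw hub->mid 114.27147308272717 rmax 94.7198633703841 resid 0.08769031205628129
  beaker yaw 110.30941438552654 miss at beaker mm -7.738686230739017
```

```bash
python3 - <<'E'
from h import *
f='pics/w4.png'; c=load(f); im=cv2.imread(f); print(c['eye'],c['rotation'])
def dr(p,col): 
    u=proj(c,p); cv2.circle(im,(int(u[0]*4),int(u[1]*4)),3,col,-1)
im=cv2.resize(im,None,fx=4,fy=4,interpolation=cv2.INTER_CUBIC)
for a in np.radians(range(0,360,15)): dr([415.7+34*np.cos(a),88.6+34*np.sin(a),85],(0,0,255))
dr([415.7,88.6,85],(0,0,255))
H=np.array([461,-33.8])
for r in range(0,150,10):
    a=np.radians(113.8); dr([H[0]+r*np.cos(a),H[1]+r*np.sin(a),110.5],(255,0,0))
for x,y in ((62,57),(62,-211),(-92,-211),(-92,57)):
    a=np.radians(10.2); dr([H[0]+x*np.cos(a)-y*np.sin(a),H[1]+x*np.sin(a)+y*np.cos(a),10],(0,255,0))
cr=im[40*4:230*4,170*4:430*4]; print(cr.shape); cv2.imwrite('pics/w4c.png',cv2.resize(cr,(800,585),interpolation=cv2.INTER_AREA))
E
```

```text
[437.42025857  18.38636551 397.34575976] [ 2.85239271 -0.00443439 -1.06267608]
(760, 1040, 3)
```

View pics/w4c.png

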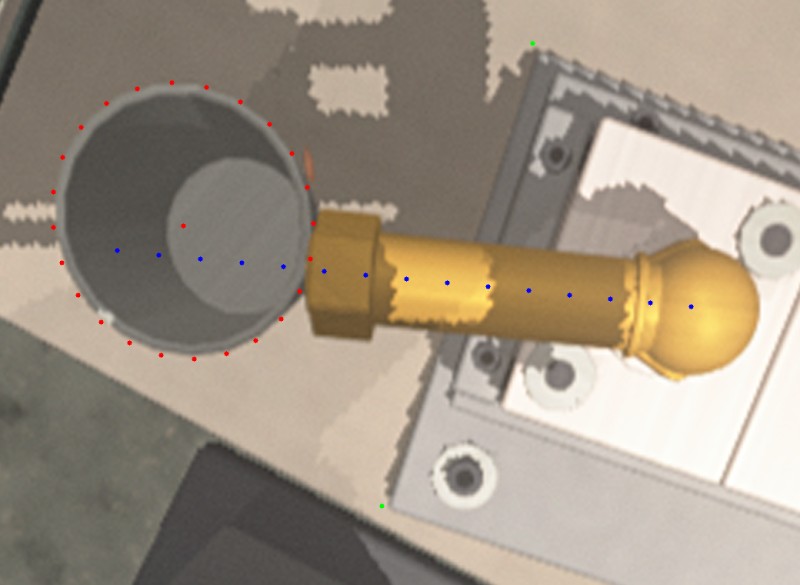

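The overlay fits to within about 2 mm. The pipe points about 3.6° short of the beaker's middle: pipe axis hub (698,311) → hex (346,275), rim centre (187,224). One last small nudge.

Request:
play_rows(
  commands=[
    {"x":0,"y":0,"z":0.03,"twist":0},
    {"x":0,"y":0,"z":0.07,"twist":0},
    {"x":0,"y":0,"z":0.11,"twist":0},
    {"x":0,"y":0,"z":0.14,"twist":0},
    {"x":0.01,"y":0,"z":0.155,"twist":0},
    {"x":0.02,"y":0,"z":0.155,"twist":0},
    {"x":0.035,"y":0,"z":0.155,"twist":0},
    {"x":0.045,"y":0,"z":0.155,"twist":0},
  ],
)

```text
time: 22.95
tool_pos: [409.2, 3.3, 107.1]
tcp_rot: [-3.141, 0.0, 0.508]
contact_force: [-0.3, 0.3, 0.5]
grip_width: 0.3
finger_force: 0.0
```

Request:
play_rows(
  commands=[
    {"x":0.005,"y":0,"z":0,"twist":0},
    {"x":0.008,"y":0,"z":0,"twist":0},
    {"x":0.01,"y":0,"z":0,"twist":0},
    {"x":0.011,"y":-0.0003,"z":0,"twist":1},
    {"x":0.012,"y":-0.0007,"z":0,"twist":2},
    {"x":0.013,"y":-0.001,"z":0,"twist":3},
    {"x":0.0137,"y":-0.0012,"z":0,"twist":3.6},
    {"x":0.0137,"y":-0.0012,"z":0,"twist":3.6},
  ],
)

```text
time: 23.75
tool_pos: [419.9, 10.6, 107.2]
tcp_rot: [3.142, 0.0, 0.444]
contact_force: [-1.3, -1.5, 1.0]
grip_width: 0.3
finger_force: 0.8
```

Request:
play_rows(
  commands=[
    {"x":-0.005,"y":0,"z":0,"twist":0},
    {"x":-0.015,"y":0,"z":0,"twist":0},
    {"x":-0.03,"y":0,"z":0,"twist":0},
    {"x":-0.045,"y":0,"z":-0.03,"twist":0},
    {"x":-0.055,"y":0,"z":-0.07,"twist":0},
    {"x":-0.055,"y":0,"z":-0.11,"twist":0},
    {"x":-0.055,"y":0,"z":-0.15,"twist":0},
    {"x":-0.055,"y":0,"z":-0.155,"twist":0},
  ],
)

```text
time: 24.55
tool_pos: [371.6, -13.6, 266.2]
tcp_rot: [3.136, -0.007, 0.444]
contact_force: [0.1, -0.7, 0.2]
grip_width: 0.3
finger_force: 0.0
```

```bash
python3 - <<'E'
from h import *
w=save('wrist','pics/w5.png'); w=save('wrist','pics/w5.png')
f='pics/w5.png'; c=load(f); im=cv2.resize(cv2.imread(f),None,fx=4,fy=4,interpolation=cv2.INTER_CUBIC)
def dr(p,col):
    u=proj(c,p); cv2.circle(im,(int(u[0]*4),int(u[1]*4)),4,col,-1)
for a in np.radians(range(0,360,15)): dr([415.7+34*np.cos(a),88.6+34*np.sin(a),85],(0,0,255))
H=np.array([461,-33.8])
for r in range(0,150,10):
    a=np.radians(110.1); dr([H[0]+r*np.cos(a),H[1]+r*np.sin(a),110.5],(255,0,0))
dr([415.7,88.6,110.5],(0,255,0))
cr=im[20*4:320*4,170*4:580*4]; cv2.imwrite('pics/w5c.png',cv2.resize(cr,(800,585),interpolation=cv2.INTER_AREA))
print(bot.get_obs()['time'])
E
python3 m2.py w5
```

```text
24.65
w5 pipe yaw 109.77337362082132 mid [443.5  13. ] yaw hub->mid 110.48571943064151 rmax 94.5625856821893 resid 0.10301498387382772
  beaker yaw 110.30941438552654 miss at beaker mm 0.599355956004186
```

View pics/w5c.png

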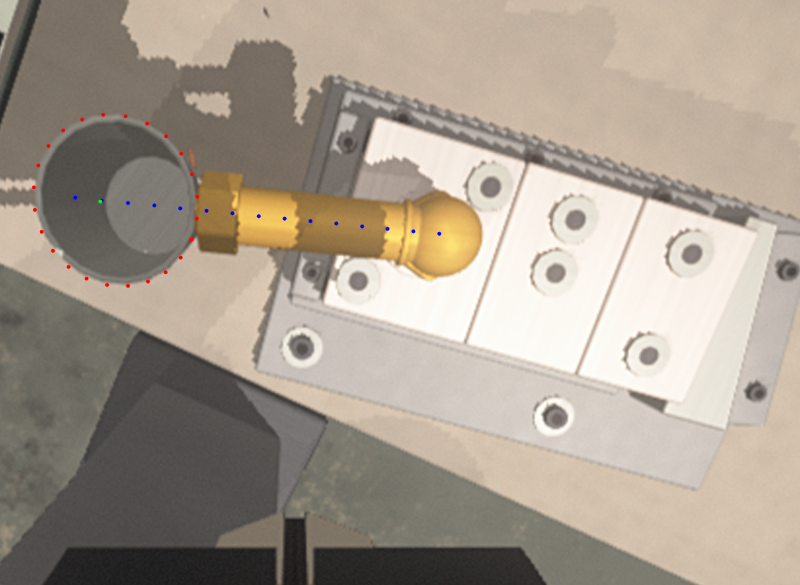

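The pipe axis, hub (440,235) to outlet (200,212), runs through the beaker's middle to within about 1 mm. The row is closed up, the wedge is seated, and the arm is clear, so I'm handing in.

```bash
python3 -c "
from plant import bot
print(bot.close_job())"
```

```text
the job is handed in; nothing more can be done
None
```

The job is handed in at about 25 s: the wedge stopped dead under an 18 N push with the row tight, and the elbow was turned clockwise only until its outlet pointed within about 1 mm of the beaker's middle; I never touched the beaker, bottle or tape roll.

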